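Slide the standing battery pack into its charging cradle and shut the keeper

TASK

Slide the standing battery pack along the bench into the charging cradle, pushing it low near its base so that it does not tip, until it is fully home against the charger body. Then swing the cradle's keeper bar fully shut across the front of the pack. Only push: do not grip or lift the pack, and leave the other things on the bench undisturbed.

Things in the scene. Friction and masses are not known exactly. Their poses are not given: they have to be found in the camera images.
- battery: Battery pack, grey box with black lid, 66 mm deep (x), 150 mm wide (y), 80 mm tall, about 0.9 kg. Origin: centre of its underside. +x points from its ribbed front, which faces the robot (x = -33 mm), to its back with two contact pads (x = +33 mm); ends at y = -75 and +75 mm. Rubber feet, friction on the bench 0.58 to 0.86: a push above about 40 mm can tip it
- cradle: Charging cradle, fixed to the bench, open towards the robot, no floor: the pack slides on the bench. Origin: on the bench, where the pack's origin stands when fully home, axes of both in line; +x points into the cradle. Two steel cheeks, 38 mm tall, guide the pack's ends: inner faces at y = -79 and +79 mm. Outside them 3 mm thick foot flanges reach to y = -108 and +108 mm
- cradle_mouth (a point): Point on the bench in the middle of the cradle's mouth, at x = -67 mm of the cradle, axes as the cradle's. Here the cheeks' flared lead-ins begin, 184 mm apart (inside); they narrow to about 157 mm between the cheeks at x = -38 mm of the cradle
- cradle_stop (a point): Point on the front face of the black charger body, 30 mm above the bench, at x = +33 mm of the cradle, axes as the cradle's; the home pack's back rests here. The charger body is 164 mm wide, 36 mm deep, 79 mm tall with its fins. Two sprung contacts stand 5 mm out of this face; pressed in, they push back with about 2 N in all
- keeper (a joint): Keeper bar's hinge, upright, friction about 0.16 N m, stays where it is left. 0 = shut: the bar lies along the cradle's y axis, from its post to -y, 3 mm in front of the seated pack. Seen from above it opens clockwise, away from the pack: 1.57 = straight out towards the robot (cradle -x), 3.05 = folded out to the cradle's +y side (end stop). It starts well open, at 2.15 to 2.5
- keeper_hinge (a point): Point on the keeper's hinge axis, 52 mm above the bench, mid-height of the bar; on the cradle at x = -38.5 mm, y = +93 mm. The post below it has 10 mm radius at most
- keeper_end (a point): Point on the keeper bar's centre line 95 mm from the hinge axis, 52 mm above the bench, in the black sleeve at its free end. The bar is 5 mm thick (sleeve 8 mm), 14 mm tall (45 to 59 mm above the bench) and ends 106 mm from the hinge axis; it passes over the cheeks
- alcohol_bottle: Bystander: white bottle, 64 mm across, 132 mm tall, stands to the right of the cradle. Origin: centre of its underside
- capacitor: Bystander: dark cylindrical capacitor, 30 mm across, 48 mm tall, stands to the right in front of the bottle. Origin: centre of its underside
- flux_jar: Bystander: low jar with a red lid, 44 mm across, 34 mm tall, on the left of the bench. Origin: centre of its underside
- screw_dish: Bystander: round metal dish with screws, 72 mm across, 18 mm tall, on the right near the bench's front edge. Origin: centre of its underside

How it is judged:
On the way, in this order (a step that is already met when the one before it is completed fails the run):
1. the pack is fully home in the cradle, upright, with the keeper still open (x of battery in the frame of cradle above -0.0045 m and y of battery in the frame of cradle between -0.005 and 0.005 m and angle between the x axis of battery and the x axis of cradle, either way round below 0.05 rad and angle between battery's own z axis and vertical below 0.05 rad and value of joint keeper above 0.3 rad), for 0.2 s.
2. the keeper bar is shut across the front of the pack (value of joint keeper below 0.06 rad), for 0.2 s.
At the end, for the whole second after the job is handed in: The pack stands upright (within 3 degrees) on the bench in the cradle, within 4.5 mm of fully home, within 5 mm of its middle and within 3 degrees of square to it, at rest, and the keeper bar is shut across its front (within 0.06 rad) (value of joint keeper below 0.06 rad and x of battery in the frame of cradle between -0.0045 and 0.003 m and y of battery in the frame of cradle between -0.005 and 0.005 m and z of battery in the frame of cradle below 0.003 m and angle between the x axis of battery and the x axis of cradle, either way round below 0.05 rad and angle between battery's own z axis and vertical below 0.05 rad and linear speed of battery below 0.01 m/s); the robot touches nothing.
It fails at once if the pack tipped (leaned more than 0.15 rad) (angle between battery's own z axis and vertical above 0.15 rad).
It fails at once if the pack was lifted off the bench (height (world z) of battery above 0.01 m).
It fails at once if the pack was taken between the fingers (x of the grasp point in the frame of battery between -0.03 and 0.03 m and y of the grasp point in the frame of battery between -0.072 and 0.072 m and z of the grasp point in the frame of battery below 0.09 m).
It fails at once if the bottle, the capacitor, the jar or the screw dish was disturbed (moved over 15 mm or knocked over) (distance of any of alcohol_bottle, capacitor, flux_jar, screw_dish from where it was at the start of the episode above 0.015 m or angle between any of alcohol_bottle, capacitor's own z axis and vertical above 0.3 rad).
It also fails if it takes over 64 s, if anything falls off the work surface, if the arm or the gripper's body presses on something with over 40 N, if the wrist force passes 120 N, or if a joint passes its speed limit or range.

ROBOT

A 6-joint arm with a two-finger parallel gripper is mounted at the origin on a cart in front of the work surface, level with it; the furniture and walls round the work are solid. World frame = base frame: x ahead of the robot, y to its left, z up, the work surface at z = 0. Lengths are in m, angles in rad, forces in N, time in s.
With the tool pointing down it reaches from about 0.35 to 0.775 m from the base axis. Payload 7.3 kg.
Tool frame: the origin (TCP) lies midway between the tips of the shut fingers; the grasp point (between the pads) lies 19 mm behind it (robot.tcp_to_grasp is the distance from the TCP to the grasp point, in m); z points along the fingers, y is the line along which they close (so a half turn about z gives the same grasp; the last joint's range is limited). The gripper opens to 92 mm and grips with 3 to 60 N. Pads are 19 mm wide; open, the fingers measure 130 mm over their backs; the gripper's body (75 mm by 190 mm) begins 47 mm behind the grasp point.
Start: joints at [-1.273, 0.342, 1.524, -0, 1.275, -0.146], TCP at [0.225, -0.474, 0.227] pointing down, gripper open.
Joint ranges: [-2.53, 2.53], [-0.77, 2.02], [0.04, 2.7], [-1, 4.14], [0.28, 2.66], [-3.11, 3.11]. Speed limits (rad/s): [2.57, 2.57, 3.14, 3.14, 3.14, 3.14].

INTERFACE

Orientations are given as [roll, pitch, yaw] about the fixed x, y, z axes, in that order (R = Rz(yaw) Ry(pitch) Rx(roll)).
In Python, from cell import readout, cams, ticket, robot gives the robot as it stands. The module is installed in compiled form; this text tells all that it offers.
- The arm moves only by the tool jog_arm, never from a script. Its argument "plan" is a list of rows, each a list of 5 numbers: the shift along the world's x, y, z each as a share of 0.08 m, from -1 to 1, then the turn about the world's z as a share of 90 degrees, from -1 to 1, then the opening, from -1 (shut) to 1 (fully open). A call has 1 to 12 rows; each row is the pose to reach, as a shift and turn from the pose commanded when the call began; what a row does not reach only later rows make up. A row lasts 1/10 s, in which the tool goes at most 50 mm and 8.59 degrees, less where a joint would pass 70% of its speed; a pose out of reach is approached as far as the arm can. A call with a number of a shift or a turn outside -1 to 1 is refused whole. A call with a gripper value outside its range is refused whole. The fingers move at their own pace and stop on an object; "squeeze" is the grip in N (left out, the last holds). Time passes only in rows, so rows that repeat a pose let the fingers close. It gives the time, the measured TCP pose, the force, the opening and the grip force at its end, in the units of the state.
- readout.observe(): the state, without advancing time (a new reading comes with each control period).
- cams.read_camera(name): name is "side" or "top"; returns the picture (400x640x3 uint8, blue, green, red); there is no depth.
- cams.calibration(name): a dict with "K" (3x3 intrinsics, pixels), "world_from_camera" (4x4, takes a point from camera to world coordinates). Camera axes: x right, y down, z forward; pixel columns grow to the right and rows downward; lengths in m; the calibration is good to about 2 mm. A picture is of the moment at which its call begins. calibration takes no time and is no camera call.
- ticket.hand_in(): hands the job in; it is judged then, once.
The state is a dict: "time": time; "qpos": joint angles; "qvel": joint speeds; "joint_efforts": joint torques, N m; "tool_pos": TCP position; "tool_rot": TCP orientation; "contact_force": force on the tool from outside, world axes, zero at the start; "torque": the same for the moment, N m; "opening": finger opening in m; "grip_force": force on a finger pad.
Only numpy, scipy, OpenCV 4.12 (cv2) and the standard library are available. Lean on these libraries where they do the work, as an engineer would, in place of code of your own. Each camera call takes 0.05 s, during which the arm holds its last target. There are 200 camera calls.

## Working session

There is one attempt and no reset: what is moved stays moved. The work goes in short steps, Python scripts to look and compute and a tool call to move; the robot and the scene stay as the last step left them, time stands still between calls to the robot, and variables do not carry over. Pictures are saved under pics/ and viewed, at most 10 in all, crops included, and the job is handed in when it is done.

Besides the shell and the picture viewer there is one more tool, called after "Emit:" in YAML: its name, and indented under it one key for each argument. jog_arm: Moves the arm, as the interface text tells. Shift numbers are shares of 0.08 m and turn numbers shares of 90 degrees, none past 1 either way. Its arguments: {"type":"object","properties":{"plan":{"type":"array"},"squeeze":{"type":"number"}},"required":["plan"]}

```bash
mkdir -p pics
python3 - <<'E'
from cell import readout,cams,robot
import cv2,numpy as np
for n in("top","side"):
    cv2.imwrite(f"pics/{n}0.png",cams.read_camera(n))
    c=cams.calibration(n);print(n,np.round(c["K"],1).tolist(),np.round(c["world_from_camera"],3).tolist())
s=readout.observe();print(s["time"],s["tool_pos"],s["tool_rot"],s["opening"],robot.tcp_to_grasp)
E
```

```text
top [[443.6, 0.0, 319.8], [0.0, 443.6, 197.5], [0.0, 0.0, 1.0]] [[-0.023, -0.992, 0.121, 0.408], [-1.0, 0.023, -0.002, -0.009], [-0.0, -0.121, -0.993, 1.14], [0.0, 0.0, 0.0, 1.0]]
side [[521.0, 0.0, 318.3], [0.0, 521.0, 200.9], [0.0, 0.0, 1.0]] [[1.0, 0.024, -0.018, 0.577], [0.028, -0.536, 0.844, -1.133], [0.011, -0.844, -0.537, 0.802], [0.0, 0.0, 0.0, 1.0]]
0.1 [ 0.22531718 -0.47380291  0.22612945] [-3.14026898e+00 -1.85999724e-04  4.43777622e-01] 0.09172555736951284 0.0188
```

View pics/top0.png

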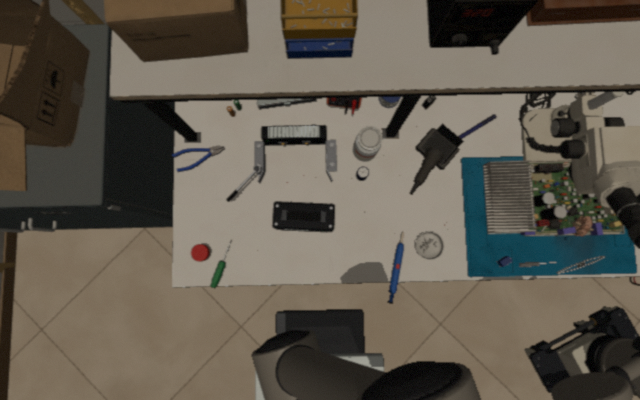

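View pics/side0.png

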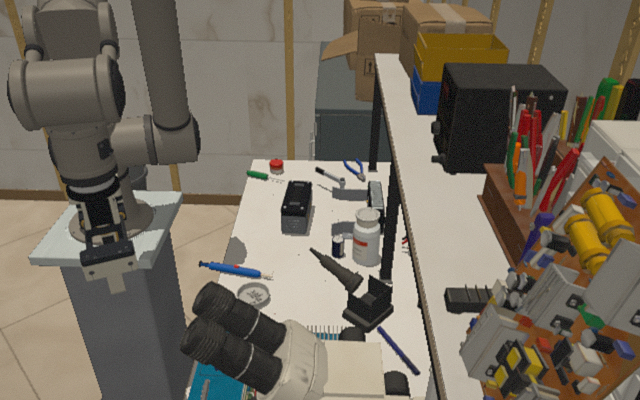

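The top view shows the pack at about (304,216), the cradle at about (294,150), and the keeper running from about (262,174) to (231,197). I'll zoom in to get exact pixels.

```bash
cat > h.py <<'E'
import numpy as np,cv2
from cell import cams,readout
def ray(n,u,v,z):
    c=cams.calibration(n);T=c["world_from_camera"]
    d=T[:3,:3]@np.linalg.inv(c["K"])@[u,v,1.];o=T[:3,3]
    return o+d*(z-o[2])/d[2]
def proj(n,p):
    c=cams.calibration(n);q=np.linalg.inv(c["world_from_camera"])@[*p,1.];q=c["K"]@q[:3];return q[:2]/q[2]
def crop(n,name,u0,v0,u1,v1,k):
    cv2.imwrite(f"pics/{name}.png",cv2.resize(cams.read_camera(n)[v0:v1,u0:u1],None,fx=k,fy=k,interpolation=cv2.INTER_CUBIC))
E
python3 -c "
from h import *
crop('top','t1',220,115,350,240,6) if 0 else crop('top','t1',220,115,350,215+20,5)"
```

```text
(no output)
```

View pics/t1.png

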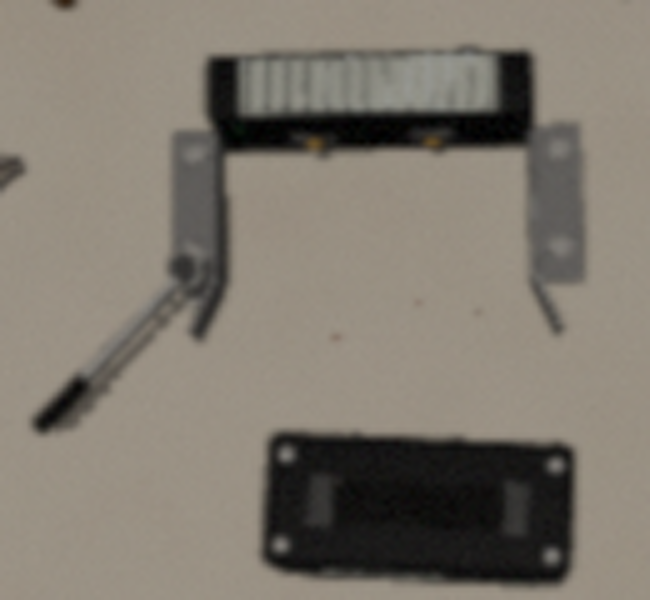

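The crop shows:
- Lid corners at crop pixels (272,434), (573,446), (570,581) and (264,569).
- Flange outer edges at (172,131) on the left, and (580,124) to (585,282) on the right.
- Charger back edge at (208,57) to (532,52).
- Hinge at (184,267) and keeper tip at (40,425).

Run:
```python
from h import *
def P(u,v,z): return ray('top',220+(u+.5)/5-.5,115+(v+.5)/5-.5,z)[:2]
L=[P(*p,.08) for p in[(272,434),(573,446),(570,581),(264,569)]]
print("lid",np.round(L,4).tolist(),"c",np.mean(L,0)); 
S=[P(*p,.08) for p in[(286,454),(556,465),(551,555),(281,545)]];print("screw c",np.mean(S,0))
e=L[0]-L[1]+L[3]-L[2];print("yaw",np.degrees(np.arctan2(-e[0],e[1])), "w",np.linalg.norm(L[0]-L[1]),"d",np.linalg.norm(L[0]-L[3]))
e=S[0]-S[1]+S[3]-S[2];print("yawS",np.degrees(np.arctan2(-e[0],e[1])))
F=[P(*p,.003) for p in[(172,131),(580,124),(585,282),(172,262)]];print("flange",np.round(F,4).tolist(),np.linalg.norm(F[0]-F[1]))
B=[P(*p,.079) for p in[(208,57),(532,52)]];print("body back top",np.round(B,4).tolist(),np.linalg.norm(B[0]-B[1]))
B=[P(*p,.02) for p in[(220,150),(532,144)]];print("body front low(z?)",np.round(B,4).tolist())
h=P(184,267,.06);t=P(40,425,.059);print("hinge",h,"tip",t,np.linalg.norm(t-h))
print("lead-in tips",P(198,338,.0),P(560,330,.0),P(198,338,.038),P(560,330,.038))
print("cheek bend",P(222,285,.038),P(532,278,.038))
for uv,z in[((368,142),.132),((362,173),.048),((201,252),.034),((428,244),.018)]: print(ray('top',*uv,z))
```

```text
lid [[0.5311, 0.0989], [0.522, -0.0457], [0.4572, -0.0425], [0.4663, 0.1034]] c [0.49415654 0.02856087]
screw c [0.49542438 0.02913261]
yaw -3.589421074293884 w 0.14487585553857968 d 0.06493713801411422
yawS -3.552953610122841
flange [[0.7012, 0.1575], [0.7001, -0.0566], [0.6159, -0.0569], [0.6314, 0.1579]] 0.2141319207016762
body back top [[0.7185, 0.1285], [0.7173, -0.0308]] 0.15932887349073013
body front low(z?) [[0.6862, 0.1303], [0.6857, -0.0308]]
hinge [0.6175562  0.14361206] tip [0.54060492 0.21485921] 0.10486971238063086
lead-in tips [0.5915    0.1450051] [ 0.59136703 -0.04331823] [0.58539515 0.13988282] [ 0.58526661 -0.0421633 ]
cheek bend [0.61215577 0.12761039] [ 0.61213068 -0.02874144]
[ 0.65902924 -0.12629668  0.132     ]
[ 0.60111214 -0.11825247  0.048     ]
[0.41455667 0.28556228 0.034     ]
[ 0.42148809 -0.2809975   0.018     ]
```

Run:
```python
from h import *
# shelf: post base (193,137) z=0 ; top at edge (150,100): height where y matches
b=ray('top',193,137,0);print("post base",b)
for z in(.2,.25,.3,.35,.4,.45,.5): print(z,np.round(ray('top',148,98,z)[:2],3),"edge ctr",np.round(ray('top',320,97,z)[:2],3),"side proj",np.round(proj('side',ray('top',320,97,z)),0))
```

```text
post base [0.71596305 0.31852543 0.        ]
0.2 [0.752 0.361] edge ctr [ 0.746 -0.017] side proj [398. 165.]
0.25 [0.734 0.341] edge ctr [ 0.728 -0.016] side proj [392. 146.]
0.3 [0.715 0.322] edge ctr [ 0.71  -0.016] side proj [386. 127.]
0.35 [0.697 0.302] edge ctr [ 0.692 -0.015] side proj [380. 106.]
0.4 [0.679 0.282] edge ctr [ 0.674 -0.015] side proj [374.  85.]
0.45 [0.661 0.263] edge ctr [ 0.656 -0.015] side proj [367.  62.]
0.5 [0.642 0.243] edge ctr [ 0.638 -0.014] side proj [360.  39.]
```

Emit:
jog_arm:
  plan:
    - [0.34,0.47,0,0.18,0]
    - [0.69,0.95,0,0.36,-0.46]
    - [0.69,0.95,0,0.36,-0.46]
    - [0.69,0.95,0,0.36,-0.46]
    - [0.69,0.95,0,0.36,-0.46]

```text
time: 0.65
tool_pos: [0.2809, -0.3977, 0.2266]
tool_rot: [-3.141, -0.0, 1.011]
contact_force: [0.2, 0.7, 0.4]
opening: 0.0564
grip_force: 0.0
```

Emit:
jog_arm:
  plan:
    - [0.34,0.47,0,0.18,-0.46]
    - [0.69,0.95,0,0.36,-0.46]
    - [0.69,0.95,0,0.36,-0.46]
    - [0.69,0.95,0,0.36,-0.46]
    - [0.69,0.95,0,0.36,-0.46]

```text
time: 1.15
tool_pos: [0.3359, -0.322, 0.2266]
tool_rot: [-3.142, -0.0, 1.573]
contact_force: [-0.2, 0.0, -0.1]
opening: 0.0252
grip_force: 0.0
```

Emit:
jog_arm:
  plan:
    - [0.34,0.47,0,0,-0.46]
    - [0.69,0.94,0,0,-0.46]
    - [0.69,0.94,0,0,-0.46]

```text
time: 1.45
tool_pos: [0.3929, -0.2437, 0.2267]
tool_rot: [3.141, -0.002, 1.573]
contact_force: [-0.9, -1.2, 0.2]
opening: 0.0248
grip_force: 0.0
```

Emit:
jog_arm:
  plan:
    - [0.34,0.47,0,0,-0.46]
    - [0.69,0.94,0,0,-0.46]
    - [0.69,0.94,0,0,-0.46]

```text
time: 1.75
tool_pos: [0.4481, -0.1689, 0.2266]
tool_rot: [3.141, -0.001, 1.574]
contact_force: [-0.3, -1.0, -0.1]
opening: 0.0246
grip_force: 0.0
```

Emit:
jog_arm:
  plan:
    - [0.34,0.47,0,0,-0.46]
    - [0.65,0.94,0,0,-0.46]
    - [0.65,0.94,0,0,-0.46]
    - [0.65,0.94,0,0,-0.46]

```text
time: 2.15
tool_pos: [0.498, -0.0971, 0.2264]
tool_rot: [-3.141, 0.0, 1.573]
contact_force: [-0.3, -0.4, -0.3]
opening: 0.0245
grip_force: 0.0
```

Emit:
jog_arm:
  plan:
    - [0,0,-0.5,0,-0.46]
    - [0,0,-1,0,-0.46]
    - [0,0,-1,0,-0.46]

```text
time: 2.45
tool_pos: [0.4943, -0.0974, 0.1425]
tool_rot: [-3.132, -0.003, 1.571]
contact_force: [0.2, 0.2, -0.1]
opening: 0.0251
grip_force: 0.0
```

Emit:
jog_arm:
  plan:
    - [0,0,-0.5,0,-0.46]
    - [0,0,-1,0,-0.46]
    - [0,0,-1,0,-0.46]

```text
time: 2.75
tool_pos: [0.4956, -0.0971, 0.0644]
tool_rot: [-3.134, -0.002, 1.572]
contact_force: [-0.9, 0.3, -0.6]
opening: 0.0246
grip_force: 0.0
```

Emit:
jog_arm:
  plan:
    - [0,0,-0.3,0,-0.46]
    - [0,0,-0.56,0,-0.46]
    - [0,0,-0.56,0,-0.46]
    - [0,0,-0.56,0,-0.46]

```text
time: 3.15
tool_pos: [0.4994, -0.0975, 0.0242]
tool_rot: [3.139, 0.001, 1.574]
contact_force: [-0.4, 0.6, -0.9]
opening: 0.0248
grip_force: 0.0
```

Emit:
jog_arm:
  plan:
    - [0,0.2,0,0,-0.46]
    - [0,0.35,0,0,-0.46]
    - [0,0.4,0,0,-0.46]
    - [0,0.45,0,0,-0.46]
    - [0,0.5,0,0,-0.46]
    - [0,0.55,0,0,-0.46]
    - [0,0.6,0,0,-0.46]
    - [0,0.65,0,0,-0.46]
    - [0,0.7,0,0,-0.46]

```text
time: 4.05
tool_pos: [0.5, -0.0419, 0.0226]
tool_rot: [3.138, 0.002, 1.574]
contact_force: [2.6, -6.7, 0.1]
opening: 0.0245
grip_force: 3.4
```

```bash
python3 -c "
from h import *
crop('top','t2',220,115,350,235,5)"
```

```text
(no output)
```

View pics/t2.png

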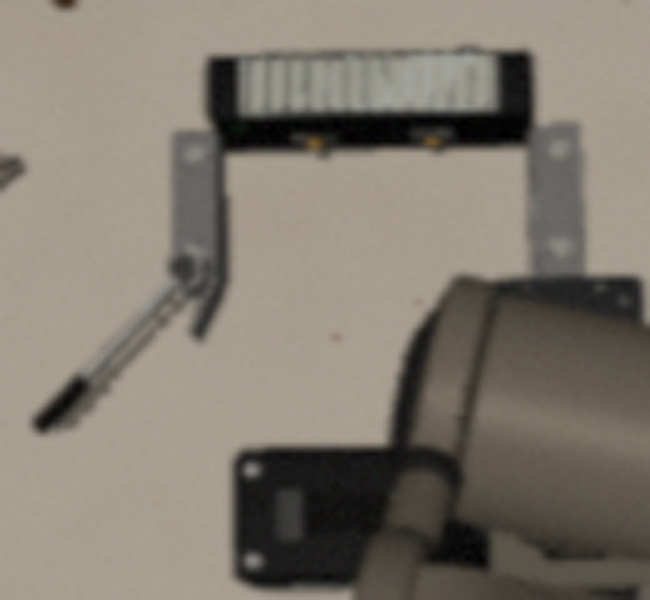

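The pack is now square: its left screws are at crop (252,470) and (253,560), and its left edge is at u≈236. Next I'll work out where its centre is.

Run:
```python
from h import *
def P(u,v,z): return ray('top',220+(u+.5)/5-.5,115+(v+.5)/5-.5,z)[:2]
S=[P(286,454,.08),P(556,465,.08),P(551,555,.08),P(281,545,.08)];hw=(np.linalg.norm(S[0]-S[1])+np.linalg.norm(S[3]-S[2]))/4
m=[P(252,470,.08),P(253,560,.08)];d=m[0]-m[1]
print(hw,m,"ctr",np.mean(m,0)-[0,hw],"yaw",np.degrees(np.arctan2(-d[1]*-1,d[0])))
```

```text
0.06474452226040497 [array([0.5139314 , 0.10871659]), array([0.47073751, 0.10864461])] ctr [0.49233445 0.04393608] yaw 0.09547540548562233
```

Emit:
jog_arm:
  plan:
    - [0,0.03,0,0,-0.46]
    - [0,0.06,0,0,-0.46]
    - [0,0.08,0,0,-0.46]
    - [0,0.08,0,0,-0.46]
    - [0,-0.2,0,0,-0.46]
    - [0,-0.5,0,0,-0.46]
    - [0,-0.5,0.5,0,-0.46]
    - [0,-0.5,1,0,-0.46]
    - [0,-0.5,1,0,-0.46]

```text
time: 5.0
tool_pos: [0.5013, -0.0818, 0.1067]
tool_rot: [3.133, 0.003, 1.574]
contact_force: [-0.4, 0.1, 0.0]
opening: 0.0249
grip_force: 0.0
```

Emit:
jog_arm:
  plan:
    - [-0.3,0,0.2,-0.09,1]
    - [-0.6,0,0.2,-0.18,1]
    - [-1,0,0.2,-0.27,1]
    - [-1,0,0.2,-0.36,1]
    - [-1,0,0.2,-0.45,1]
    - [-1,0.2,0.2,-0.54,1]
    - [-1,0.4,0.2,-0.63,1]
    - [-1,0.6,0.2,-0.72,1]
    - [-1,0.8,0.2,-0.81,1]
    - [-1,1,0.2,-0.9,1]
    - [-1,1,0.2,-1,1]
    - [-1,1,0.2,-1,1]

```text
time: 6.2
tool_pos: [0.418, -0.0001, 0.1176]
tool_rot: [3.142, 0.001, 0.003]
contact_force: [0.6, -0.5, -0.2]
opening: 0.0915
grip_force: 0.0
```

Emit:
jog_arm:
  plan:
    - [0,0.3,0,-0.005,1]
    - [0,0.63,0,-0.005,1]
    - [0,0.63,-0.5,-0.005,1]
    - [0,0.63,-1,-0.005,1]
    - [0,0.63,-1,-0.005,1]

```text
time: 6.7
tool_pos: [0.4148, 0.0499, 0.0343]
tool_rot: [-3.141, 0.01, -0.001]
contact_force: [-0.8, 0.7, 0.6]
opening: 0.0914
grip_force: 0.0
```

Emit:
jog_arm:
  plan:
    - [0,0,-0.1,0,1]
    - [0,0,-0.19,0,1]
    - [0,0,-0.19,0,1]
    - [0,0,-0.19,0,1]

```text
time: 7.1
tool_pos: [0.4189, 0.0497, 0.0236]
tool_rot: [3.141, -0.002, -0.004]
contact_force: [-0.4, -0.6, 0.0]
opening: 0.0918
grip_force: 0.0
```

```bash
python3 -c "
from h import *
crop('top','t3',220,115,350,235,5)"
```

```text
(no output)
```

View pics/t3.png

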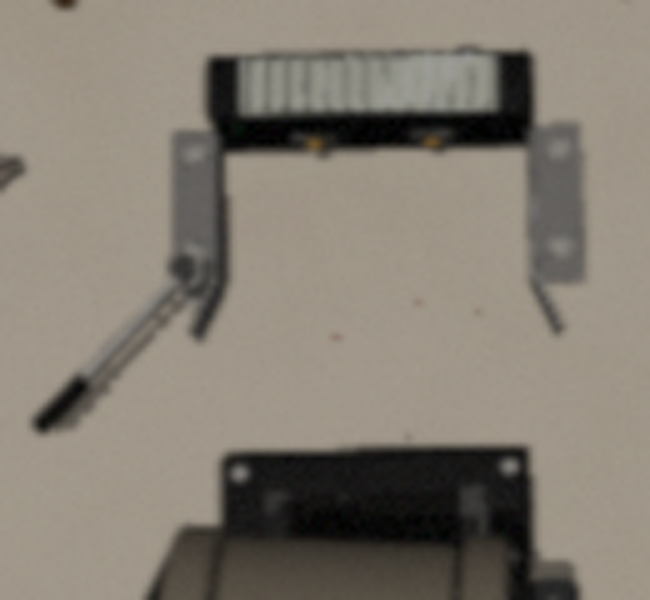

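The pack is centred, with its back screws at crop (239,473) and (510,466), so y≈0.050, and it is square to the cradle. I'll push it in now.

Emit:
jog_arm:
  plan:
    - [0.1,0,0,0,1]
    - [0.25,0,0,0,1]
    - [0.32,0,0,0,1]
    - [0.39,0,0,0,1]
    - [0.46,0,0,0,1]
    - [0.53,0,0,0,1]
    - [0.6,0,0,0,1]
    - [0.67,0,0,0,1]
    - [0.74,0,0,0,1]
    - [0.81,0,0,0,1]
    - [0.88,0,0,0,1]
    - [0.95,0,0,0,1]

```text
time: 8.35
tool_pos: [0.4898, 0.0502, 0.0222]
tool_rot: [-3.141, 0.01, -0.003]
contact_force: [-8.1, 0.2, 0.6]
opening: 0.0916
grip_force: 3.9
```

Emit:
jog_arm:
  plan:
    - [0.07,0,0,0,1]
    - [0.14,0,0,0,1]
    - [0.21,0,0,0,1]
    - [0.28,0,0,0,1]
    - [0.35,0,0,0,1]
    - [0.42,0,0,0,1]
    - [0.49,0,0,0,1]
    - [0.56,0,0,0,1]
    - [0.63,0,0,0,1]
    - [0.7,0,0,0,1]

```text
time: 9.35
tool_pos: [0.5467, 0.0501, 0.0221]
tool_rot: [-3.141, 0.008, -0.003]
contact_force: [-10.2, 0.1, 5.5]
opening: 0.0917
grip_force: 5.5
```

```bash
python3 -c "
from h import *
crop('top','t4',220,115,350,235,5)"
```

```text
(no output)
```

View pics/t4.png

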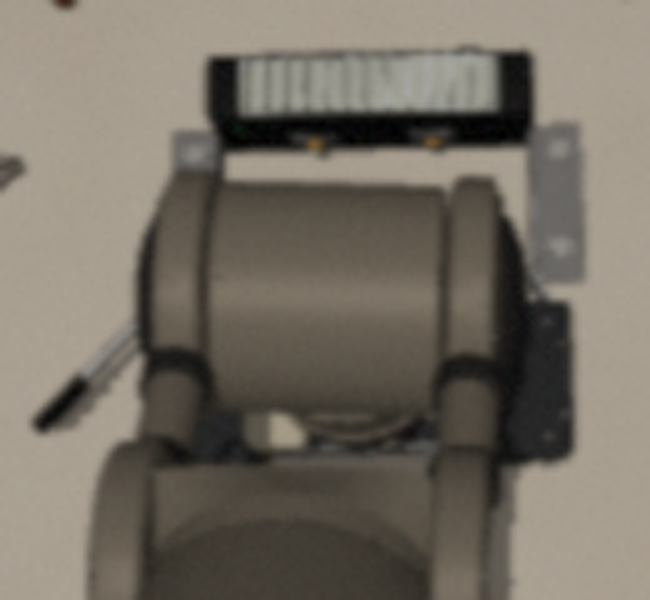

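The arm now hides the pack, and only the gripper body shows at (545,380). From here I'll go by force.

Emit:
jog_arm:
  plan:
    - [0.06,0,0,0,1]
    - [0.12,0,0,0,1]
    - [0.18,0,0,0,1]
    - [0.24,0,0,0,1]
    - [0.3,0,0,0,1]
    - [0.36,0,0,0,1]

```text
time: 10.0
tool_pos: [0.5756, 0.0501, 0.0221]
tool_rot: [-3.141, 0.008, -0.003]
contact_force: [-10.8, 0.1, 5.4]
opening: 0.092
grip_force: 5.3
```

Emit:
jog_arm:
  plan:
    - [0.05,0,0,0,1]
    - [0.1,0,0,0,1]
    - [0.15,0,0,0,1]
    - [0.2,0,0,0,1]
    - [0.25,0,0,0,1]

```text
time: 10.5
tool_pos: [0.5957, 0.0501, 0.0221]
tool_rot: [-3.141, 0.008, -0.003]
contact_force: [-11.0, 0.0, 4.5]
opening: 0.0916
grip_force: 5.3
```

Emit:
jog_arm:
  plan:
    - [0.03,0,0,0,1]
    - [0.06,0,0,0,1]
    - [0.09,0,0,0,1]

```text
time: 10.8
tool_pos: [0.6029, 0.0501, 0.0221]
tool_rot: [-3.142, 0.008, -0.004]
contact_force: [-11.0, -0.0, 4.8]
opening: 0.0917
grip_force: 5.2
```

Emit:
jog_arm:
  plan:
    - [0.02,0,0,0,1]
    - [0.04,0,0,0,1]

```text
time: 11.0
tool_pos: [0.6055, 0.0501, 0.0221]
tool_rot: [-3.142, 0.009, -0.003]
contact_force: [-13.4, -1.1, 10.0]
opening: 0.0911
grip_force: 7.3
```

Emit:
jog_arm:
  plan:
    - [0.02,0,0,0,1]
    - [0.04,0,0,0,1]

```text
time: 11.2
tool_pos: [0.6084, 0.0501, 0.0222]
tool_rot: [-3.142, 0.01, -0.003]
contact_force: [-14.6, -0.0, 9.0]
opening: 0.0917
grip_force: 7.4
```

Emit:
jog_arm:
  plan:
    - [0.02,0,0,0,1]
    - [0.02,0,0,0,1]

```text
time: 11.4
tool_pos: [0.6095, 0.0501, 0.0222]
tool_rot: [-3.142, 0.011, -0.003]
contact_force: [-16.8, -0.0, 9.4]
opening: 0.0916
grip_force: 8.2
```

Emit:
jog_arm:
  plan:
    - [0.02,0,0,0,1]
    - [0.02,0,0,0,1]

```text
time: 11.6
tool_pos: [0.6094, 0.0501, 0.0222]
tool_rot: [3.142, 0.015, -0.003]
contact_force: [-23.4, -0.8, 14.2]
opening: 0.0918
grip_force: 11.6
```

Emit:
jog_arm:
  plan:
    - [0,0,0,0,1]
    - [0,0,0,0,1]
    - [-0.1,0,0,0,1]
    - [-0.4,0,0,0,1]
    - [-1,0,0,0,1]
    - [-1,0,0.5,0,1]
    - [-1,0,1,0,1]
    - [-1,0,1,0,-1]
    - [-1,0,1,0,-1]

```text
time: 12.5
tool_pos: [0.5367, 0.0498, 0.1038]
tool_rot: [3.141, -0.003, -0.004]
contact_force: [0.3, 0.3, -0.5]
opening: 0.0805
grip_force: 0.0
```

Emit:
jog_arm:
  plan:
    - [0,0.4,0,0,-1]
    - [0,0.8,0,0,-1]
    - [0,0.8,0,0,-1]

```text
time: 12.8
tool_pos: [0.535, 0.1167, 0.1013]
tool_rot: [-3.141, 0.002, -0.001]
contact_force: [-0.1, 0.4, -0.1]
opening: 0.0567
grip_force: 0.0
```

Emit:
jog_arm:
  plan:
    - [0,0.4,0,0,-1]
    - [0,0.8,0,0,-1]
    - [0,0.8,0,0,-1]

```text
time: 13.1
tool_pos: [0.5352, 0.1803, 0.1014]
tool_rot: [-3.141, 0.002, -0.001]
contact_force: [-0.2, -0.0, -0.1]
opening: 0.0324
grip_force: 0.0
```

Emit:
jog_arm:
  plan:
    - [0,0.3,0,0,-1]
    - [0.4,0.6,0,0,-1]
    - [0.73,0.6,0,0,-1]
    - [0.73,0.6,0,0,-1]
    - [0.73,0.6,0,0,-1]

```text
time: 13.6
tool_pos: [0.5937, 0.2247, 0.1012]
tool_rot: [3.141, 0.003, -0.005]
contact_force: [-0.5, -0.8, -0.7]
opening: 0.0003
grip_force: 0.0
```

```bash
python3 -c "
from h import *
crop('top','t5',220,115,350,235,5)"
```

```text
(no output)
```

View pics/t5.png

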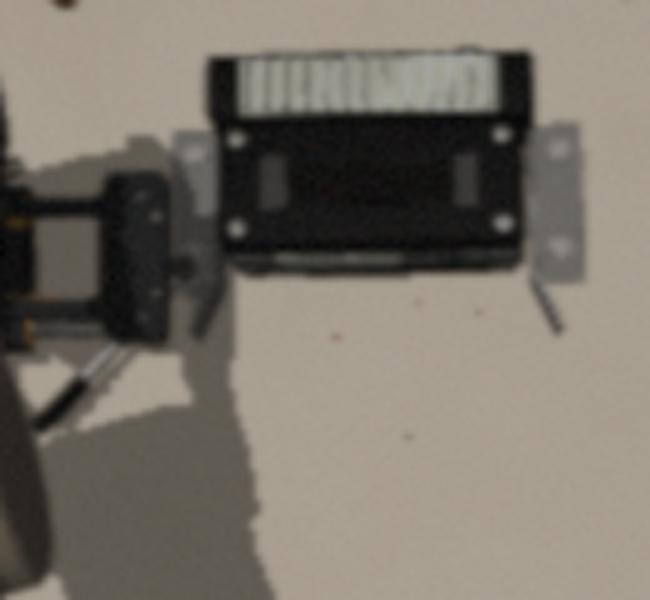

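The pack sits against the charger with its screws at (236,139), (503,133), (504,222) and (237,229). The keeper hasn't moved. Next I'll check the pack's position and compute the sweep waypoints.

Run:
```python
from h import *
def P(u,v,z): return ray('top',220+(u+.5)/5-.5,115+(v+.5)/5-.5,z)[:2]
S=[P(*p,.08) for p in[(236,139),(503,133),(504,222),(237,229)]];print("pack",np.mean(S,0))
h=np.array([.614,.143])
for q in(2.3,2.1,1.9,1.7,1.5,1.3,1.1,.9,.7,.5,.3,.15,0):
    d=np.array([-np.sin(q),-np.cos(q)]);n=np.array([-np.cos(q),np.sin(q)])
    print(q,np.round(h+.07*d+n*(9.5*abs(n[0])+19*abs(n[1])+2.5)/1000,4))
```

```text
pack [0.65438488 0.04982612]
2.3 [0.5771 0.2068]
2.1 [0.5655 0.1988]
1.9 [0.5554 0.1879]
1.7 [0.5475 0.1744]
1.5 [0.5426 0.1601]
1.3 [0.5403 0.1468]
1.1 [0.5408 0.1324]
0.9 [0.5447 0.1177]
0.7 [0.5521 0.1036]
0.5 [0.5629 0.0911]
0.3 [0.5769 0.0812]
0.15 [0.589 0.076]
0 [0.602 0.073]
```

Emit:
jog_arm:
  plan:
    - [0,0,-0.35,0,-1]
    - [0,0,-0.68,0,-1]
    - [0,0,-0.68,0,-1]
    - [0,0,-0.68,0,-1]

```text
time: 14.05
tool_pos: [0.5937, 0.2254, 0.0485]
tool_rot: [3.141, 0.001, -0.004]
contact_force: [0.7, 0.4, -0.1]
opening: 0.0004
grip_force: 0.0
```

Emit:
jog_arm:
  plan:
    - [-0.1,-0.11,0,0,-1]
    - [-0.21,-0.22,0,0,-1]
    - [-0.28,-0.27,0,0,-1]
    - [-0.35,-0.32,0,0,-1]
    - [-0.42,-0.39,0,0,-1]
    - [-0.48,-0.46,0,0,-1]
    - [-0.53,-0.54,0,0,-1]
    - [-0.58,-0.63,0,0,-1]
    - [-0.61,-0.72,0,0,-1]
    - [-0.64,-0.81,0,0,-1]
    - [-0.66,-0.89,0,0,-1]
    - [-0.67,-0.97,0,0,-1]

```text
time: 15.25
tool_pos: [0.5402, 0.1479, 0.0482]
tool_rot: [-3.141, 0.001, -0.004]
contact_force: [2.6, 4.1, 2.7]
opening: 0.0006
grip_force: 1.9
```

Emit:
jog_arm:
  plan:
    - [0,-0.1,0,0,-1]
    - [0.01,-0.19,0,0,-1]
    - [0.03,-0.29,0,0,-1]
    - [0.06,-0.38,0,0,-1]
    - [0.1,-0.47,0,0,-1]
    - [0.15,-0.55,0,0,-1]
    - [0.21,-0.63,0,0,-1]
    - [0.28,-0.71,0,0,-1]
    - [0.37,-0.78,0,0,-1]
    - [0.46,-0.83,0,0,-1]
    - [0.54,-0.87,0,0,-1]
    - [0.61,-0.9,0,0,-1]

```text
time: 16.45
tool_pos: [0.5897, 0.0759, 0.048]
tool_rot: [3.141, 0.001, -0.004]
contact_force: [-2.2, 2.5, 1.2]
opening: 0.0002
grip_force: 1.1
```

Emit:
jog_arm:
  plan:
    - [0.05,0,0,0,-1]
    - [0.1,0,0,0,-1]
    - [0.13,0,0,0,-1]

```text
time: 16.75
tool_pos: [0.5999, 0.0759, 0.0481]
tool_rot: [3.141, 0.001, -0.004]
contact_force: [-2.7, -1.2, 0.6]
opening: 0.0002
grip_force: 1.1
```

Emit:
jog_arm:
  plan:
    - [0.02,0,0,0,-1]
    - [0.03,0,0,0,-1]

```text
time: 16.95
tool_pos: [0.6021, 0.0761, 0.0482]
tool_rot: [3.141, 0.001, -0.004]
contact_force: [-2.6, -2.1, -0.4]
opening: 0.0002
grip_force: 1.6
```

Emit:
jog_arm:
  plan:
    - [0.015,0,0,0,-1]
    - [0.03,0,0,0,-1]

```text
time: 17.15
tool_pos: [0.6023, 0.0761, 0.0481]
tool_rot: [3.141, 0.005, -0.004]
contact_force: [-11.2, -2.4, 6.9]
opening: 0.0004
grip_force: 6.0
```

Emit:
jog_arm:
  plan:
    - [0.02,0,0,0,-1]
    - [0.02,0,0,0,-1]

```text
time: 17.35
tool_pos: [0.6024, 0.0761, 0.0481]
tool_rot: [3.141, 0.009, -0.003]
contact_force: [-14.8, -2.8, 8.8]
opening: 0.0002
grip_force: 7.4
```

Emit:
jog_arm:
  plan:
    - [0,0,0,0,-1]
    - [-0.1,0,0,0,-1]
    - [-0.5,0,0,0,-1]
    - [-1,0,0,0,-1]
    - [-1,0,0.5,0,-1]
    - [-1,0,1,0,-1]
    - [-1,0,1,0,-1]

```text
time: 18.05
tool_pos: [0.5301, 0.0767, 0.1341]
tool_rot: [-3.141, -0.013, -0.004]
contact_force: [0.7, 0.5, -0.5]
opening: 0.0004
grip_force: 0.0
```

Emit:
jog_arm:
  plan:
    - [-0.5,-0.5,0,0,-1]
    - [-1,-1,0,0,-1]
    - [-1,-1,0,0,-1]
    - [-1,-1,0,0,-1]

```text
time: 18.45
tool_pos: [0.4459, -0.0047, 0.1287]
tool_rot: [3.141, -0.002, -0.006]
contact_force: [-0.7, -0.4, 0.1]
opening: 0.0004
grip_force: 0.0
```

```bash
python3 -c "
from h import *
crop('top','t6',220,115,350,235,5)"
```

```text
(no output)
```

View pics/t6.png

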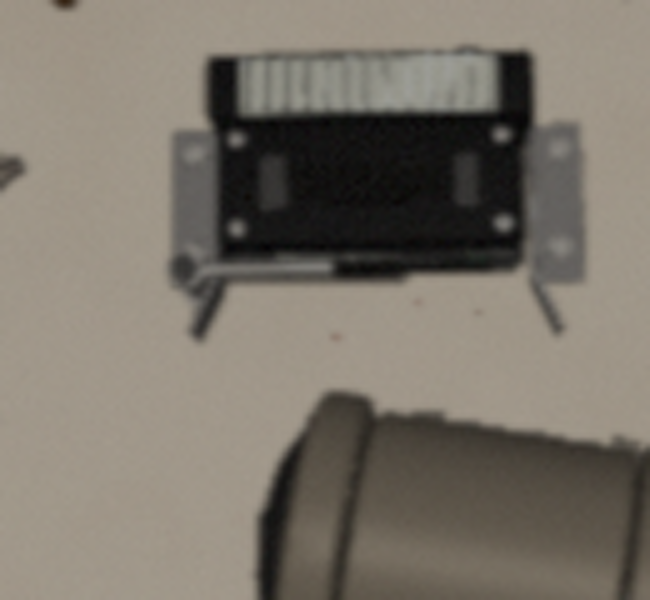

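The keeper lies straight across the front of the pack, from its hinge at (184,267) to its tip at (405,270). The tool stopped where a fully shut bar should stop it, the pack is still home and the arm is clear.

```bash
python3 -c "
from cell import ticket
print(ticket.hand_in())"
```

```text
the job is handed in; nothing more can be done
None
```

The battery pack is fully home in the cradle, the keeper bar is shut across its front, and the job is handed in; the hand-in gave no verdict, so this rests on the last top picture and the force stops.

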